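Fit the platen block in the ski-edge sander and hold its belt tension arm back

TASK

Get the bench edge sander ready for a new belt: lower the loose aluminium platen block (do not drop it; either face forward) into the pocket between the drums until it is fully home, then swing the locking lever shut over it. Then push the sprung tension arm towards the drive drum until it has clicked past its pawl and on until it is well clear of the pawl, and finish while still holding it there against its spring, so that I can slip the belt on. Leave the jar, mallet, hook puller and tackle box where they are.

Things in the scene. Friction and masses are not known exactly. Their poses are not given: they have to be found in the camera images.
- platen_mid (a point): Centre (half-way up) of the loose platen block: aluminium slab 20 mm thick (its x), 90 mm long (its y), 84 mm tall (its z), about 0.36 kg, ground steel facing on both broad faces. It stands on its narrow 20 x 90 mm edge on the counter to the left or right of the sander, turned up to 0.7 rad; grip it across the 20 mm. It is the same either way round.
- platen: The same platen block as a body; origin at the centre of its underside.
- sander: Bench edge sander, fixed, belt off: grey base plate 170 mm (x) by 350 mm (y), top at z = 25 mm; origin at the centre of its underside. In its frame: drive drum (60 mm across, z 66 to 120 mm) at x 0, y -125 mm; pocket near the middle; idler drum (same size) on the tension arm near y +145 mm; work rest (top z 57 mm) along the +x side; switch box (top z 60 mm) at the -x, -y corner.
- pocket (a point): Where the platen block's centre lies when fully home, z = 77 mm; axes as the sander's, block's long side along y. The pocket is a hole 24 mm (x) by 94 mm (y), 28 mm deep, with a bevelled mouth, in a low aluminium holder 38 by 108 mm: rim at z = 63 mm, floor at z = 35 mm. The seated block stands 56 mm out above the rim, its top at z = 119 mm.
- lock_lever (a joint): Locking lever of the pocket, turning level about an upright post at the pocket's -y end: 0 = shut (lying along the sander's +y over the block's top, 2.5 mm above it, against a stop); it grows as the lever swings open towards the sander's -x (1.57 = pointing to -x). Starts open at 1.5 to 1.95. Light friction (1 N at the knob); it stays where it is left.
- lever_pivot (a point): Axis of the locking lever, at mid height of its bar (z = 126.5 mm); axes as the sander's.
- lever_knob (a point): Centre of the small upright black knob on the locking lever, 60 mm from the lever's axis: 14 mm across, z 131.5 to 149.5 mm. The bar under it is steel, 14 mm wide, z 121.5 to 131.5 mm, and ends 11 mm beyond the knob.
- tensioner (a joint): Tension arm, turning level: 0 = at rest, pushed there by its spring; it grows as the arm is pushed towards the drive drum (sander's -y), to the stop at 0.50 rad. It rides over the pawl from about 0.05 and clicks past at about 0.32; let go, it falls back on the pawl there. Well clear means 0.38 to 0.50. At the post it takes about 5 N at first, 9 N at the stop, a little more on the pawl.
- tension_arm: The tension arm: dark steel bar 18 mm wide, z 28 to 38 mm, from its pivot under the idler drum to the push post at its free end on the sander's -x side. Origin on the pivot, at z = 25 mm; its -x axis points along the bar to the post.
- tension_pivot (a point): Pivot axis of the tension arm, at x +58, y +130 mm in the sander's frame, z = 35 mm; axes as the sander's. At 0 the bar points from here along the sander's -x turned 0.25 rad towards +y; at 0.50 it is turned 0.25 rad towards -y.
- push_post (a point): Centre of the upright rubber-sleeved push post of the tension arm, 160 mm from the pivot: 20 mm across, z 55 to 130 mm (this point at z = 92.5 mm). Push it from its +y side. Free space of 60 mm all round it above z = 40 mm.
- pawl (a joint): Spring pawl: a small steel ramp in the base plate beneath the arm's path, 107 mm from the pivot. 0 = up, grows to 0.011 m as the arm presses it down; it jumps back up with a click once the arm is past.
- jar: Bystander: shut glass jar, 76 mm across, 110 mm tall, on the counter on the other side of the sander from the platen block. Leave alone.
- tackle_box: Bystander: closed clear plastic tackle box 114 by 204 by 42 mm with three orange V-pegs in it, on the counter to the left of the sander. Leave alone.
- mallet: Bystander: hardwood mallet, 290 mm long, head 62 x 110 x 62 mm, lying to the right of the sander. Leave alone.
- puller: Bystander: steel hook puller, 165 mm long with a 90 mm cross handle, 16 mm high, lying flat on the counter on the robot's side of the sander, to the left. Leave alone.
Things that resemble listed ones, but are neither listed nor needed, are in the scene too. What is meant by the platen is not orange, and is the smaller of those in its own colour.

How it is judged:
On the way, in this order (a step that is already met when the one before it is completed fails the run):
1. the platen block is let go, fully home in the pocket (horizontal distance between platen_mid and pocket below 0.006 m and z of platen_mid in the frame of pocket below 0.003 m and angle between platen's own z axis and vertical below 0.1 rad and contact force between the fingers and platen below 0.1 N), for 0.2 s.
2. the locking lever is shut over the seated block (value of joint lock_lever below 0.12 rad and horizontal distance between platen_mid and pocket below 0.006 m and z of platen_mid in the frame of pocket below 0.003 m), for 0.2 s.
3. the tension arm has been pushed past its pawl and the pawl has clicked up behind it (value of joint tensioner above 0.33 rad and value of joint pawl below 0.003 m), for 0.1 s.
At the end, for the whole second after the job is handed in: Through the last second: tension arm above 0.38 rad with the pawl up (within 3 mm) and pressed by the fingers with over 3 N; lever within 0.12 rad of shut; block home (6 mm sideways, 3 mm high, upright and aligned within 0.1 rad), at rest; bystanders within 30 mm (all of step 2 and value of joint tensioner above 0.38 rad and value of joint pawl below 0.003 m and contact force between the fingers and tension_arm above 3 N and angle between the y axis of platen and the y axis of sander, either way round below 0.1 rad and angle between platen's own z axis and vertical below 0.1 rad and linear speed of platen below 0.02 m/s); the arm keeps its last pose, push and grip.
It fails at once if the platen block is dropped (falls free by more than about 12 mm) (contact force between the fingers and platen below 0.05 N and linear speed of platen above 0.5 m/s).
It fails at once if the platen block is knocked over (angle between platen's own z axis and vertical above 0.9 rad).
It fails at once if a bystander is moved by more than 30 mm (distance of any of jar, tackle_box, mallet, puller from where it was at the start of the episode above 0.03 m).
It also fails if it takes over 72 s, if anything falls off the work surface, if the arm or the gripper's body presses on something with over 40 N, if the wrist force passes 120 N, or if a joint passes its speed limit or range.

ROBOT

A 7-joint arm with a two-finger parallel gripper is mounted at the origin on the work surface. World frame = base frame: x ahead of the robot, y to its left, z up, the work surface at z = 0. Lengths are in m, angles in rad, forces in N, time in s.
With the tool pointing down it reaches from about 0.425 to 0.95 m from the base axis. Payload 4.7 kg.
Tool frame: the origin (TCP) lies midway between the tips of the shut fingers; the grasp point (between the pads) lies 19 mm behind it; y points along the fingers, x is the direction in which the jaws open and shut, and the axes are right-handed (so a half turn about y gives the same grasp; the last joint's range is limited). The gripper opens to 85 mm and grips with 20 to 120 N. Pads are 22 mm wide; open, the fingers measure 114 mm over their backs; the gripper's body (76 mm by 85 mm) begins 54 mm behind the grasp point. The pads swing forward as they close: fully open they stand 13 mm farther back than shut.
Start: joints at [-1.251, 0.469, -0.049, 1.532, 0.024, 1.141, -0.082], TCP at [0.231, 0.634, 0.231] pointing down, gripper open.
Joint ranges: [-2.59, 2.59], [-0.33, 1.99], [-1.39, 1.29], [0.1, 2.45], [-1.04, 4.18], [0.21, 1.99], [-2.66, 2.66]. Speed limits (rad/s): [2.57, 2.57, 3.14, 3.14, 3.14, 3.14, 3.14].

INTERFACE

Orientations are given as a 3x3 rotation matrix whose columns are the frame's x, y, z axes.
In Python, from station import r gives the robot as it stands.
- The arm moves only by the shell command python3 -m crank 'ROWS' [OPENING] [FORCE]. ROWS is JSON, a list of rows, each an object with "xyz": the shift along the world's x, y, z in mm, a list of three; "angular": the turn, a rotation vector about the world's x, y, z in degrees, a list of three. In form: [{"xyz": [dx, dy, dz], "angular": [wx, wy, wz]}, ...]. A call has exactly 10 rows; each row shifts and turns the commanded pose from where the row before left it; what a row does not reach is not made up. A row lasts 1/10 s, in which the tool goes at most 50 mm and 8.59 degrees, less where a joint would pass 70% of its speed; a pose out of reach is approached as far as the arm can. A call is refused whole if a number of a shift passes 50 or a number of a turn 8.59, either way. A call with a gripper value outside its range is refused whole. OPENING is the closure, from 0 (fully open) to 1 (shut), set as the call begins (- or left out, the last holds). The fingers move at their own pace and stop on an object; FORCE is the grip in N (left out, the last holds). Time passes only in rows, so rows that do not move let the fingers close, or fill a call up. It gives the time, the measured TCP pose, the force and the opening at its end, in the units of the state.
- r.read_state(): the state, without advancing time (a new reading comes with each control period).
- r.read_camera(name): name is "scene" or "top" or "wrist"; returns the picture (420x560x3 uint8, red, green, blue); there is no depth.
- r.camera_params(name): a dict with "mtx" (3x3 intrinsics, pixels), "k1" (the pictures are not rectified: a ray, as slopes to the right and down, at radius r is drawn at 1 + k1 r^2 times it, then the intrinsics apply), "view" (4x4, takes a point from world to camera coordinates); the wrist camera has in their place "mount" (4x4, takes a point from camera to tool coordinates, whose origin is the TCP and whose axes are the tool frame's). Camera axes: x right, y down, z forward; pixel columns grow to the right and rows downward; lengths in m; the calibration is good to about 2 mm. A picture is of the moment at which its call begins: read the wrist's pose just before it. camera_params takes no time and is no camera call.
- r.hand_in(): hands the job in, once; it reports no verdict.
The state is a dict: "t": time; "qpos": joint angles; "joint_vel": joint speeds; "joint_efforts": joint torques, N m; "position": TCP position; "tcp_rot": TCP orientation; "contact_force": force on the tool from outside, world axes, zero at the start; "wrist_torque": the same for the moment, N m; "opening": finger opening in m.
Only numpy, scipy, OpenCV 4.12 (cv2) and the standard library are available. Lean on these libraries where they do the work, as an engineer would, in place of code of your own. Each camera call takes 0.05 s, during which the arm holds its last target.

## Working session

There is one attempt and no reset: what is moved stays moved. The work goes in short steps, Python scripts to look and compute and a shell command to move; the robot and the scene stay as the last step left them, time stands still between calls to the robot, and variables do not carry over. Pictures are saved under pics/ and viewed, and the job is handed in when it is done.

```bash
mkdir -p pics; ls
python3 - <<'E'
from station import r
import cv2
for n in("scene","top","wrist"):
    im=r.read_camera(n); cv2.imwrite(f"pics/{n}0.png",im[:,:,::-1])
    p=r.camera_params(n); print(n,p)
s=r.read_state(); print(s)
E
```

```text
pics
scene {'mtx': array([[412.12944864,   0.        , 281.61915805],
       [  0.        , 412.12944864, 209.47108598],
       [  0.        ,   0.        ,   1.        ]]), 'k1': -0.04893935217362168, 'view': array([[ 0.73947149,  0.67314091, -0.00795171, -0.38051314],
       [ 0.4940926 , -0.55072688, -0.67273502, -0.16042232],
       [-0.45722468,  0.49353949, -0.73984077,  1.37139524],
       [ 0.        ,  0.        ,  0.        ,  1.        ]])}
top {'mtx': array([[416.07542113,   0.        , 283.02871742],
       [  0.        , 416.07542113, 205.63949008],
       [  0.        ,   0.        ,   1.        ]]), 'k1': -0.05946798321968411, 'view': array([[ 0.02346984, -0.99968511,  0.00887922, -0.01620639],
       [-0.99491449, -0.0242262 , -0.09776634,  0.50702308],
       [ 0.09795067, -0.0065395 , -0.99516979,  1.20051886],
       [ 0.        ,  0.        ,  0.        ,  1.        ]])}
wrist {'mtx': array([[326.84074065,   0.        , 281.82230175],
       [  0.        , 326.84074065, 211.51037879],
       [  0.        ,   0.        ,   1.        ]]), 'k1': 0.004787882585065782
[... 488 characters left out ...]
vel': array([ 1.33117494e-03, -2.37527033e-03, -1.52787125e-03, -3.64098734e-03,
        1.02004766e-03, -9.72135403e-05,  4.92701647e-04]), 'joint_efforts': array([ 1.17142248e-03, -5.10765231e+01, -4.64429380e-02, -2.37977421e+01,
        1.07367037e-02,  5.35218132e-03, -3.75365744e-06]), 'position': array([0.23050499, 0.63396195, 0.23051366]), 'tcp_rot': array([[ 3.41744283e-01, -4.86377060e-04, -9.39792854e-01],
       [ 9.39791822e-01, -1.39287463e-03,  3.41744628e-01],
       [-1.47523037e-03, -9.99998912e-01, -1.89137565e-05]]), 'contact_force': array([ 0.04572721, -0.3502567 ,  0.27752311]), 'wrist_torque': array([0.04032375, 0.01611935, 0.02971589]), 'opening': 0.08549500911598432}
```

View pics/scene0.png

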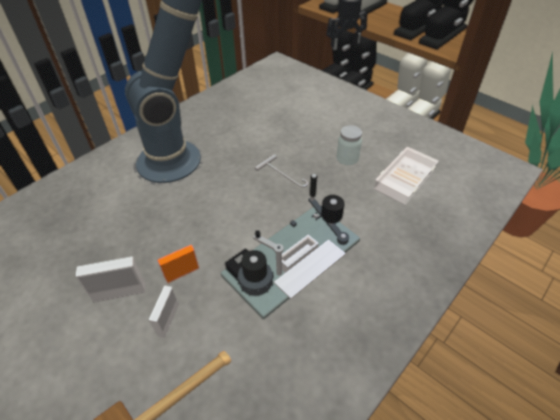

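View pics/top0.png

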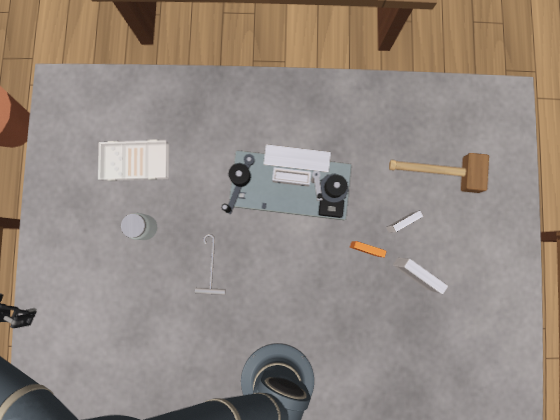

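View pics/wrist0.png

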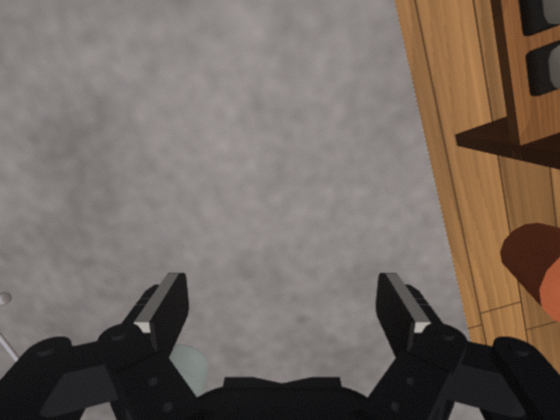

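```bash
cat > h.py <<'E'
import numpy as np, cv2
from station import r
def cam(n):
    p=r.camera_params(n); K=p["mtx"];k=p["k1"]
    if n=="wrist":
        s=r.read_state();T=np.eye(4);T[:3,:3]=s["tcp_rot"];T[:3,3]=s["position"]
        V=np.linalg.inv(T@p["mount"])
    else: V=p["view"]
    return K,np.array([k,0,0,0.]),V
def proj(c,P):
    K,d,V=c; P=np.atleast_2d(np.array(P,float))
    return cv2.projectPoints(P,cv2.Rodrigues(V[:3,:3])[0],V[:3,3],K,d)[0][:,0]
def back(c,uv,z):
    K,d,V=c; u=cv2.undistortPoints(np.array(uv,float).reshape(-1,1,2),K,d)[:,0]
    D=np.c_[u,np.ones(len(u))]@V[:3,:3]; o=-V[:3,:3].T@V[:3,3]
    return o+D*((z-o[2])/D[:,2])[:,None]
def snap(n,name=None,):
    c=cam(n); im=r.read_camera(n)[:,:,::-1].copy()
    if name: cv2.imwrite(f"pics/{name}.png",im)
    return c,im
def crop(im,x0,y0,x1,y1,s,name):
    cv2.imwrite(f"pics/{name}.png",cv2.resize(im[y0:y1,x0:x1],None,fx=s,fy=s,interpolation=cv2.INTER_CUBIC))
E
python3 - <<'E'
from h import *
im=cv2.imread("pics/top0.png"); 
crop(im,330,195,460,300,6,"t_pl"); crop(im,210,135,365,230,5,"t_sa")
im=cv2.imread("pics/scene0.png"); crop(im,70,200,370,340,2.6,"s_sa")
E
```

```text
(no output)
```

View pics/t_pl.png

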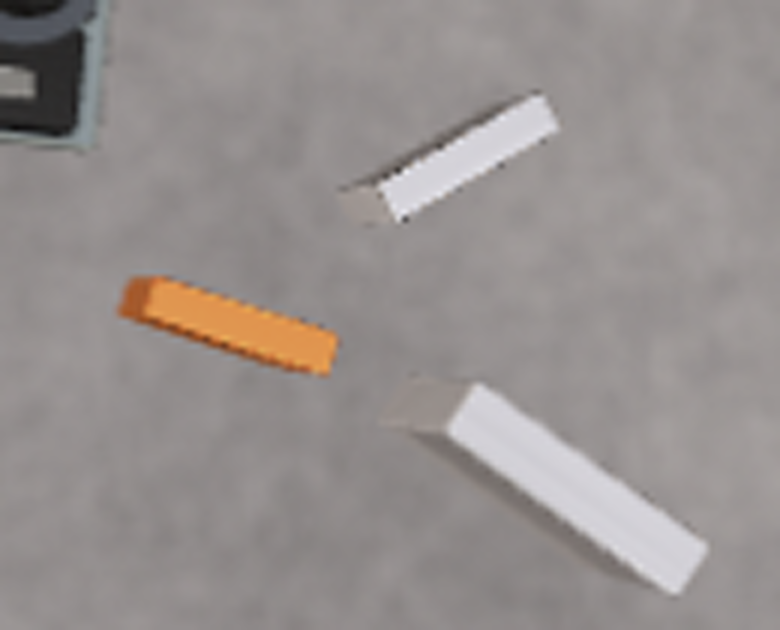

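View pics/t_sa.png

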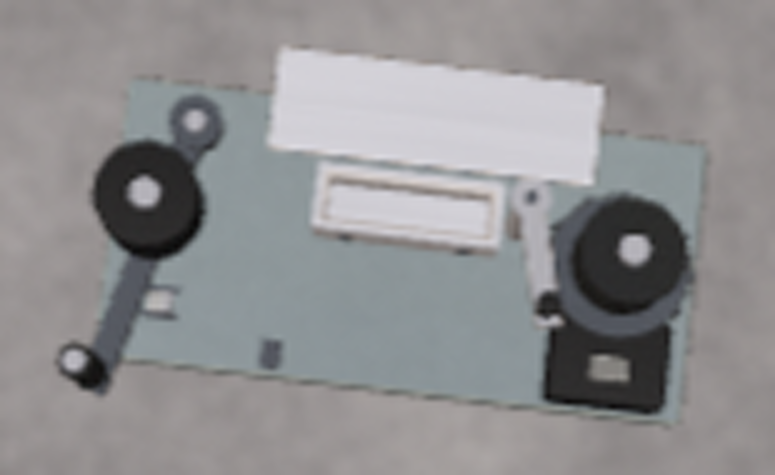

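View pics/s_sa.png

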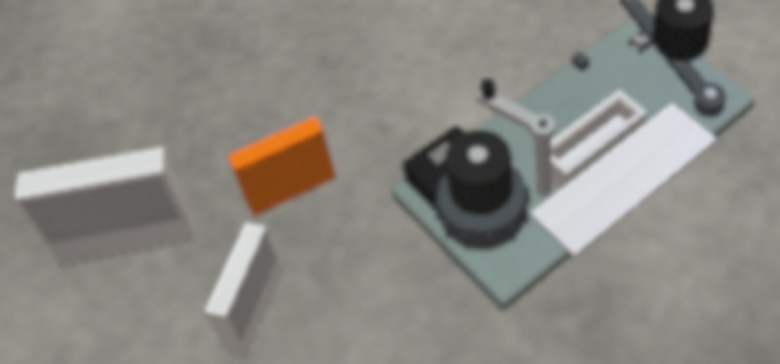

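```bash
cat > m1.py <<'E'
from h import *
from scipy.optimize import least_squares
c=cam("top")
f=lambda l,s,x0,y0:(np.array(l,float)+.5)/s-.5+[x0,y0]
b=back(c,f([(380,186),(543,94),(559,128),(399,221)],6,330,195),.084)
print("platen",b.round(4)); d=[np.linalg.norm(b[i]-b[(i+1)%4]).round(4) for i in range(4)];print(d)
m=b.mean(0);L=(b[0]+b[3]-b[1]-b[2]);print(m,"yaw long vs world y",np.degrees(np.arctan2(-L[0],L[1])))
obs=f([(132,78),(706,147),(677,422),(634,250),(278,45)],5,210,135)
loc=np.array([(.085,.175,.025),(.085,-.175,.025),(-.085,-.175,.025),(0,-.125,.12)])
def P(q,l):
    l=np.array(l);co,si=np.cos(q[2]),np.sin(q[2]);o=l.copy();o[:,0]=q[0]+co*l[:,0]-si*l[:,1];o[:,1]=q[1]+si*l[:,0]+co*l[:,1];return o
s=least_squares(lambda q:(proj(c,P(q,loc))-obs[:4]).ravel(),[.5,0,0]); q=s.x;print("sander",q,s.fun.round(2))
def inv(w): 
    e=w[:,:2]-q[:2];co,si=np.cos(q[2]),np.sin(q[2]);return np.c_[co*e[:,0]+si*e[:,1],-si*e[:,0]+co*e[:,1]]
pk=back(c,f([(319,162),(506,184),(500,249),(312,231)],5,210,135),.063);print("holder rim local",inv(pk).round(4),"world mid",pk.mean(0))
hole=back(c,f([(328,177),(497,198),(492,238),(322,219)],5,210,135),.063);print("hole",inv(hole).round(4),inv(hole).mean(0),hole.mean(0))
print("pivot",inv(back(c,f([(531,196)],5,210,135),.1325)),"knob",inv(back(c,f([(547,303)],5,210,135),.1495)))
print("post",inv(back(c,f([(73,360)],5,210,135),.130)),back(c,f([(73,360)],5,210,135),.130))
E
python3 m1.py
```

```text
platen [[ 0.4527 -0.3135  0.084 ]
 [ 0.4978 -0.3913  0.084 ]
 [ 0.4819 -0.3988  0.084 ]
 [ 0.4365 -0.3225  0.084 ]]
[np.float64(0.0899), np.float64(0.0176), np.float64(0.0888), np.float64(0.0185)]
[ 0.46723226 -0.35650116  0.084     ] yaw long vs world y 30.42349824933809
sander [ 0.57059093 -0.02301    -0.09341739] [-1.01 -0.48  0.59 -0.59  0.65  0.88 -0.22  0.12]
holder rim local [[ 0.0392  0.0534]
 [ 0.0392 -0.055 ]
 [ 0.0012 -0.0558]
 [-0.0011  0.0526]] world mid [ 0.59003897 -0.02602397  0.063     ]
hole [[ 0.0312  0.0472]
 [ 0.0305 -0.0508]
 [ 0.007  -0.0505]
 [ 0.0065  0.0478]] [ 0.01878662 -0.00157036] [ 0.58914915 -0.02632596  0.063     ]
pivot [[ 0.02110649 -0.06542089]] knob [[-0.03823003 -0.07896043]]
post [[-0.09635426  0.16955639]] [[0.49047328 0.15479516 0.13      ]]
```

Candidates in the top view: the small grey slab (408,221), the large grey slab (426,276) and the orange slab (368,249). The platen is the small grey one: it isn't orange, it's the smaller of the two greys, and its top measures 89 x 18 mm. The enlarged crop confirms this. The sander fit also holds up: the rim measures 108 x 38 mm, and the post is where the geometry puts it.

```bash
python3 -m crank '[{"xyz":[25,-33.4,0],"angular":[0,0,-4]},{"xyz":[25,-33.4,0],"angular":[0,0,-4]},{"xyz":[25,-33.4,0],"angular":[0,0,-4]},{"xyz":[25,-33.4,0],"angular":[0,0,-4]},{"xyz":[25,-33.4,0],"angular":[0,0,-4]},{"xyz":[25,-33.4,0],"angular":[0,0,-4]},{"xyz":[25,-33.4,0],"angular":[0,0,-4]},{"xyz":[25,-33.4,0],"angular":[0,0,-4]},{"xyz":[25,-33.4,0],"angular":[0,0,-4]},{"xyz":[25,-33.4,0],"angular":[0,0,-4]}]' 0
```

```text
t: 1.15
position: [0.4813, 0.2988, 0.2312]
tcp_rot: [[0.867, -0.0, -0.498], [0.498, 0.0, 0.867], [-0.0, -1.0, 0.0]]
contact_force: [1.3, 0.9, -0.7]
opening: 0.0854
```

```bash
python3 -m crank '[{"xyz":[0,-48,0],"angular":[0,0,0]},{"xyz":[0,-48,0],"angular":[0,0,0]},{"xyz":[0,-48,0],"angular":[0,0,0]},{"xyz":[0,-48,0],"angular":[0,0,0]},{"xyz":[0,-48,0],"angular":[0,0,0]},{"xyz":[0,-48,0],"angular":[0,0,0]},{"xyz":[0,-48,0],"angular":[0,0,0]},{"xyz":[0,-48,0],"angular":[0,0,0]},{"xyz":[0,-48,0],"angular":[0,0,0]},{"xyz":[0,-48,0],"angular":[0,0,0]}]'; python3 -m crank '[{"xyz":[-2,-40,0],"angular":[0,0,0.5]},{"xyz":[-2,-40,0],"angular":[0,0,0]},{"xyz":[-2,-40,0],"angular":[0,0,0]},{"xyz":[-2,-30,0],"angular":[0,0,0]},{"xyz":[-2,-15,0],"angular":[0,0,0]},{"xyz":[-2,-10,0],"angular":[0,0,0]},{"xyz":[0,0,0],"angular":[0,0,0]},{"xyz":[0,0,0],"angular":[0,0,0]},{"xyz":[0,0,0],"angular":[0,0,0]},{"xyz":[0,0,0],"angular":[0,0,0]}]'
python3 - <<'E'
from h import *
c,im=snap("wrist","w1"); s=r.read_state();print(s["position"],s["tcp_rot"][:,0])
# predicted block top corners
m=np.array([.4672,-.3565,.084]);a=np.radians(30.42);S=np.array([np.cos(a),np.sin(a),0]);L=np.array([-S[1],S[0],0])
print(proj(c,[m+i*.01*S+j*.045*L for i,j in((1,1),(1,-1),(-1,-1),(-1,1))]).round(1))
E
```

```text
t: 2.15
position: [0.4802, -0.1813, 0.2314]
tcp_rot: [[0.866, 0.0, -0.501], [0.501, 0.0, 0.866], [0.001, -1.0, 0.0]]
contact_force: [1.5, -0.7, -0.1]
opening: 0.0853
t: 3.15
position: [0.4692, -0.3532, 0.2314]
tcp_rot: [[0.86, 0.0, -0.51], [0.51, 0.001, 0.86], [0.001, -1.0, 0.0]]
contact_force: [0.1, -0.1, -0.4]
opening: 0.0855
[ 0.46913458 -0.35352825  0.2314059 ] [8.60586572e-01 5.09303854e-01 5.80616561e-04]
[[290.8 150.7]
 [289.6 244.6]
 [268.9 244.6]
 [268.1 150.7]]
```

View pics/w1.png

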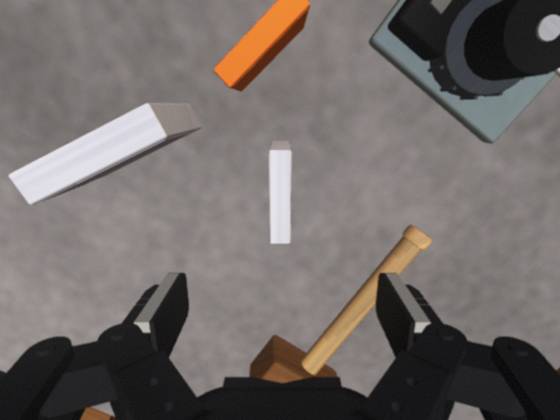

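The platen is at (280,197) in the wrist picture. The prediction from the top camera agrees within about 1 px, so I'm descending.

```bash
python3 -m crank '[{"xyz":[-1,-1.5,-22],"angular":[0,0,0]},{"xyz":[-1,-1.5,-22],"angular":[0,0,0]},{"xyz":[0,0,-25],"angular":[0,0,0]},{"xyz":[0,0,-25],"angular":[0,0,0]},{"xyz":[0,0,-25],"angular":[0,0,0]},{"xyz":[0,0,-25],"angular":[0,0,0]},{"xyz":[0,0,-20],"angular":[0,0,0]},{"xyz":[0,0,-12],"angular":[0,0,0]},{"xyz":[0,0,-9],"angular":[0,0,0]},{"xyz":[0,0,0],"angular":[0,0,0]}]' 0
python3 -m crank '[{"xyz":[0,0,0],"angular":[0,0,0]},{"xyz":[0,0,0],"angular":[0,0,0]},{"xyz":[0,0,0],"angular":[0,0,0]},{"xyz":[0,0,0],"angular":[0,0,0]},{"xyz":[0,0,0],"angular":[0,0,0]},{"xyz":[0,0,0],"angular":[0,0,0]},{"xyz":[0,0,0],"angular":[0,0,0]},{"xyz":[0,0,0],"angular":[0,0,0]},{"xyz":[0,0,0],"angular":[0,0,0]},{"xyz":[0,0,0],"angular":[0,0,0]}]' 1 60
python3 - <<'E'
from h import *
c,im=snap("wrist","w2"); s=r.read_state();print(s["position"],s["tcp_rot"][:,0],s["opening"])
E
```

```text
t: 4.2
position: [0.4664, -0.3572, 0.0457]
tcp_rot: [[0.861, -0.001, -0.508], [0.508, 0.001, 0.861], [-0.001, -1.0, 0.001]]
contact_force: [0.2, -0.6, 0.8]
opening: 0.0852
t: 5.2
position: [0.467, -0.3578, 0.0468]
tcp_rot: [[0.861, 0.001, -0.508], [0.508, -0.0, 0.861], [0.001, -1.0, -0.0]]
contact_force: [-0.7, 1.0, 6.1]
opening: 0.0191
[ 0.46698263 -0.35774655  0.04680636] [8.61424227e-01 5.07885734e-01 6.18102613e-04] 0.01945079494481379
```

View pics/w2.png

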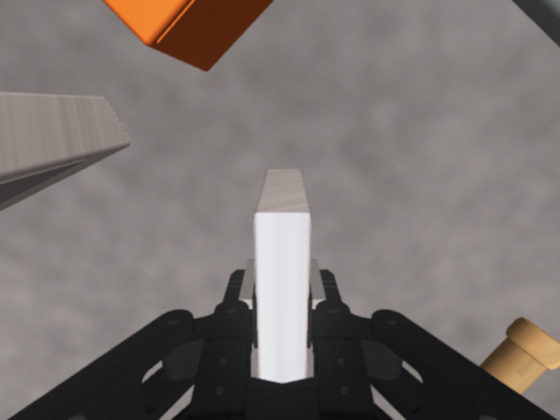

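```bash
python3 -m crank '[{"xyz":[0,0,4],"angular":[0,0,0]},{"xyz":[0,0,12],"angular":[0,0,0]},{"xyz":[0,0,24],"angular":[0,0,0]},{"xyz":[0,0,30],"angular":[0,0,0]},{"xyz":[0,0,30],"angular":[0,0,0]},{"xyz":[0,0,30],"angular":[0,0,0]},{"xyz":[0,0,30],"angular":[0,0,0]},{"xyz":[0,0,25],"angular":[0,0,0]},{"xyz":[0,0,15],"angular":[0,0,0]},{"xyz":[0,0,0],"angular":[0,0,0]}]'
python3 - <<'E'
from h import *
c,im=snap("wrist","w3"); s=r.read_state();R=s["tcp_rot"];print(s["position"],R[:,0],s["opening"],s["contact_force"])
crop(im,230,150,340,400,2.4,"w3c")
for u in((256,212),(310,212)):
    w=back(c,[u],s["position"][2]+.0372)[0]; print(R.T@(w-s["position"]))
E
```

```text
t: 6.25
position: [0.4672, -0.3584, 0.2483]
tcp_rot: [[0.862, 0.003, -0.508], [0.508, -0.002, 0.862], [0.002, -1.0, -0.003]]
contact_force: [-0.9, -0.7, -3.9]
opening: 0.0197
[ 0.46651996 -0.35755352  0.24652297] [8.61534945e-01 5.07697935e-01 5.86994099e-04] 0.019242756934316787 [-0.92734265  0.20903812 -3.78584289]
[-0.00998597 -0.03722228  0.04545011]
[ 0.00870024 -0.0372113   0.04543439]
```

View pics/w3c.png

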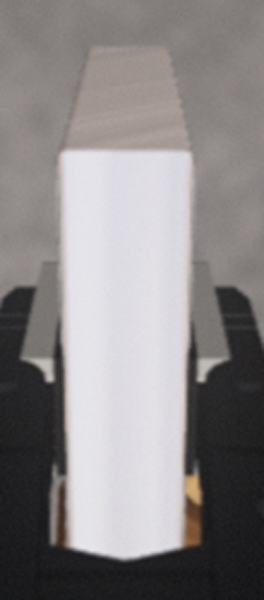

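```bash
python3 -m crank '[{"xyz":[6,16,0],"angular":[0,0,-2]},{"xyz":[12,33,0],"angular":[0,0,-4]},{"xyz":[15,40,0],"angular":[0,0,-4.5]},{"xyz":[15,42,0],"angular":[0,0,-4.5]},{"xyz":[15,42,0],"angular":[0,0,-4.5]},{"xyz":[15,42,0],"angular":[0,0,-4.5]},{"xyz":[15,42,0],"angular":[0,0,-4.5]},{"xyz":[14,37,0],"angular":[0,0,-4]},{"xyz":[10,26,0],"angular":[0,0,-2.4]},{"xyz":[6,11,0],"angular":[0,0,-1]}]'
python3 -m crank '[{"xyz":[0,0,-10],"angular":[0,0,0]},{"xyz":[0,0,-15],"angular":[0,0,0]},{"xyz":[0,0,-20],"angular":[0,0,0]},{"xyz":[0,0,-20],"angular":[0,0,0]},{"xyz":[0,0,-10],"angular":[0,0,0]},{"xyz":[0,0,-5],"angular":[0,0,0]},{"xyz":[0,0,0],"angular":[0,0,0]},{"xyz":[0,0,0],"angular":[0,0,0]},{"xyz":[0,0,0],"angular":[0,0,0]},{"xyz":[0,0,0],"angular":[0,0,0]}]'
python3 - <<'E'
from h import *
c,im=snap("wrist","w4"); s=r.read_state();R=s["tcp_rot"];print(s["position"],R[:,0],s["opening"],s["contact_force"])
crop(im,200,20,360,420,2,"w4c")
c,im=snap("top");crop(im,210,125,370,245,5,"t4");c,im=snap("scene");crop(im,200,160,380,320,4,"s4")
E
```

```text
t: 7.3
position: [0.5893, -0.0217, 0.2436]
tcp_rot: [[0.996, -0.004, 0.089], [-0.089, 0.001, 0.996], [-0.004, -1.0, 0.001]]
contact_force: [0.6, -0.3, -3.8]
opening: 0.0189
t: 8.3
position: [0.5901, -0.0266, 0.1671]
tcp_rot: [[0.996, 0.002, 0.094], [-0.094, 0.0, 0.996], [0.002, -1.0, 0.0]]
contact_force: [0.5, -0.2, -4.7]
opening: 0.0197
[ 0.58999333 -0.02660458  0.16694994] [ 0.99559471 -0.0937535   0.00120519] 0.019366156579590055 [-0.85709858 -0.09574538 -3.78487636]
```

View pics/w4.png

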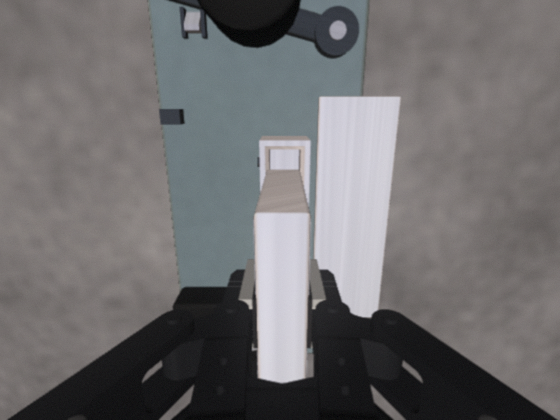

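View pics/t4.png

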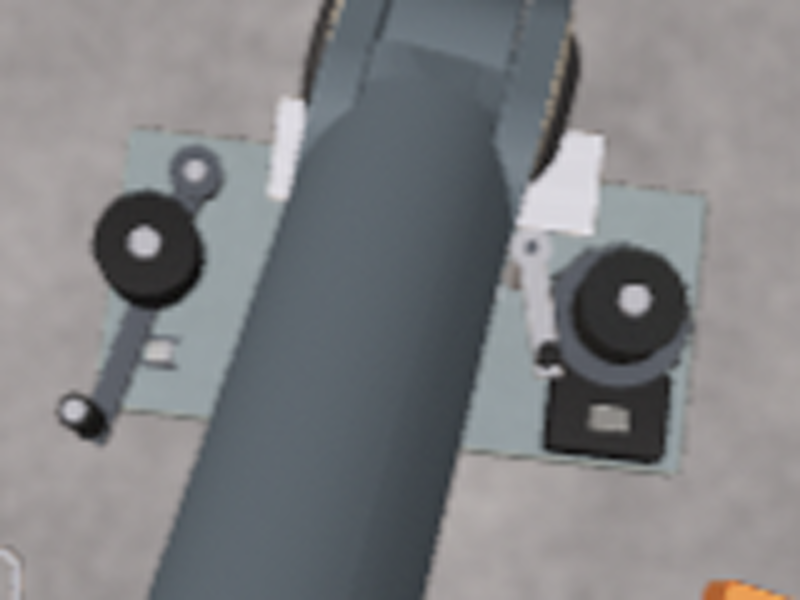

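View pics/s4.png

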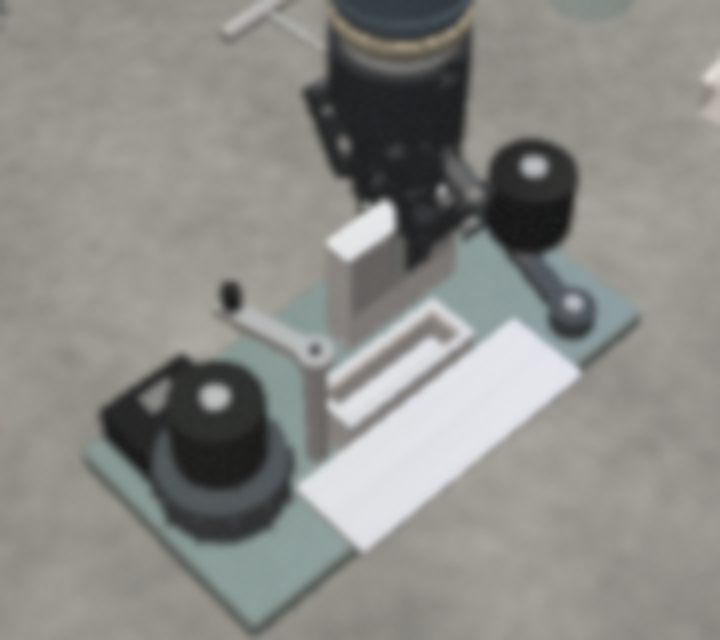

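Run:
```python
from h import *
im=cv2.imread("pics/w4.png"); crop(im,235,125,335,225,6,"w4c")
```

```text
(no output)
```

View pics/w4c.png

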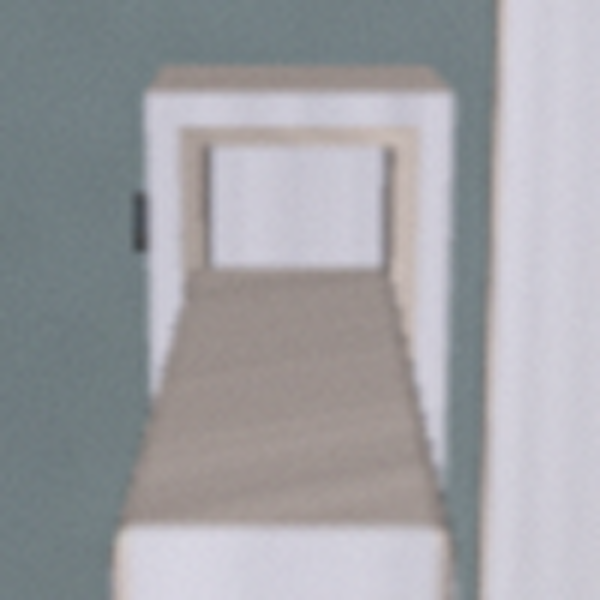

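Run:
```python
from h import *
c=cam("wrist"); s=r.read_state();R=s["tcp_rot"];p=s["position"];print(p)
f=lambda l:(np.array(l,float)+.5)/6-.5+[235,125]
for n,l,z in(("rim",[(145,92),(455,92)],.063),("bevel",[(181,128),(420,128)],.063),("rimside",[(150,380),(445,450)],.063),("bot",[(190,270),(394,270)],p[2]-.0468),("top",[(117,527),(447,527)],p[2]+.0372)):
    print(n,((back(c,f(l),z)-p)@R).round(4)[:,[0,2]])
```

```text
[ 0.58983732 -0.02652246  0.16670494]
rim [[-0.0192  0.0558]
 [ 0.019   0.0558]]
bevel [[-0.0149  0.0514]
 [ 0.0148  0.0514]]
rimside [[-0.0194  0.0193]
 [ 0.019   0.0098]]
bot [[-0.0113  0.0444]
 [ 0.0087  0.0444]]
top [[-0.0116  0.0457]
 [ 0.0072  0.0457]]
```

```bash
python3 -m crank '[{"xyz":[0.4,0.5,-5],"angular":[0,0,0]},{"xyz":[0.4,0.6,-10],"angular":[0,0,0]},{"xyz":[0,0,-10],"angular":[0,0,0]},{"xyz":[0,0,-10],"angular":[0,0,0]},{"xyz":[0,0,-8],"angular":[0,0,0]},{"xyz":[0,0,-5],"angular":[0,0,0]},{"xyz":[0,0,-2],"angular":[0,0,0]},{"xyz":[0,0,0],"angular":[0,0,0]},{"xyz":[0,0,0],"angular":[0,0,0]},{"xyz":[0,0,0],"angular":[0,0,0]}]'
python3 - <<'E'
from h import *
c,im=snap("wrist","w5"); s=r.read_state();R=s["tcp_rot"];print(s["position"],R[:,0],s["opening"],s["contact_force"])
crop(im,235,125,335,225,6,"w5c")
c,im=snap("scene");crop(im,250,200,340,300,6,"s5")
E
```

```text
t: 9.45
position: [0.5908, -0.0255, 0.1168]
tcp_rot: [[0.996, 0.001, 0.094], [-0.094, 0.0, 0.996], [0.001, -1.0, 0.0]]
contact_force: [-0.6, 0.4, -3.5]
opening: 0.0195
[ 0.59074928 -0.02553326  0.11677234] [ 9.95589329e-01 -9.38136762e-02  9.38707674e-04] 0.019223989479859743 [-0.66148352 -0.15564937 -2.69442544]
```

View pics/w5c.png

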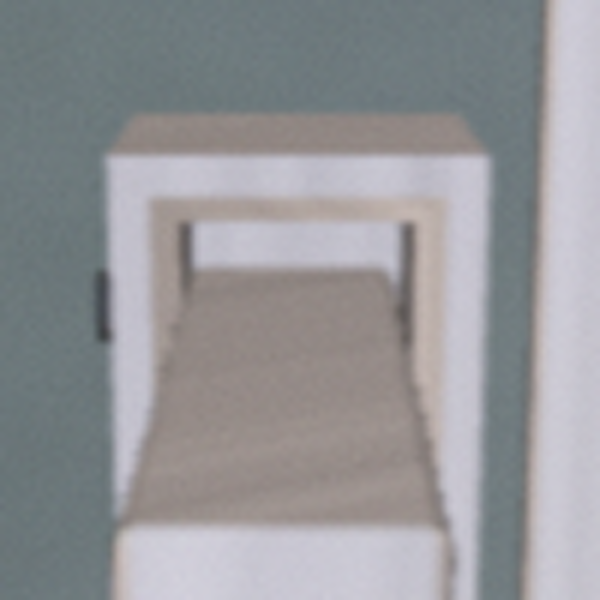

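View pics/s5.png

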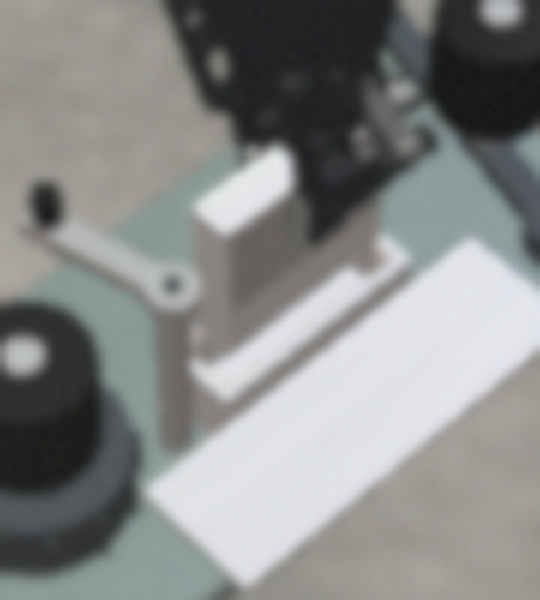

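```bash
cat > w.py <<'E'
from h import *
c=cam("wrist"); s=r.read_state();R=s["tcp_rot"];p=s["position"];print(p)
f=lambda l:(np.array(l,float)+.5)/6-.5+[235,125]
for n,l,z in(("rim",[(105,154),(492,154)],.063),("bevel",[(150,200),(446,200)],.063),("innerwall",[(182,218),(413,218)],.060),("bot",[(192,270),(392,270)],p[2]-.0468),("top",[(117,527),(446,527)],p[2]+.0372)):
    q=((back(c,f(l),z)-p)@R)[:,[0,2]];print(n,q.round(4),q.mean(0).round(4))
E
python3 w.py
```

```text
[ 0.59069331 -0.02551737  0.116702  ]
rim [[-0.0199  0.0548]
 [ 0.0186  0.0548]] [-0.0006  0.0548]
bevel [[-0.0155  0.0502]
 [ 0.0141  0.0502]] [-0.0007  0.0502]
innerwall [[-0.0125  0.0479]
 [ 0.0111  0.0479]] [-0.0007  0.0479]
bot [[-0.0111  0.0444]
 [ 0.0085  0.0444]] [-0.0013  0.0444]
top [[-0.0116  0.0457]
 [ 0.0071  0.0457]] [-0.0022  0.0457]
```

```bash
python3 -m crank '[{"xyz":[0.6,1.1,0],"angular":[0,0,0]},{"xyz":[0,0,-2],"angular":[0,0,0]},{"xyz":[0,0,-2],"angular":[0,0,0]},{"xyz":[0,0,-2],"angular":[0,0,0]},{"xyz":[0,0,-2],"angular":[0,0,0]},{"xyz":[0,0,-2],"angular":[0,0,0]},{"xyz":[0,0,-2],"angular":[0,0,0]},{"xyz":[0,0,-2],"angular":[0,0,0]},{"xyz":[0,0,0],"angular":[0,0,0]},{"xyz":[0,0,0],"angular":[0,0,0]}]'
python3 - <<'E'
from h import *
c,im=snap("wrist","w6"); s=r.read_state();R=s["tcp_rot"];print(s["position"],R[:,0],s["opening"],s["contact_force"],s["wrist_torque"])
crop(im,235,125,335,225,6,"w6c")
E
```

```text
t: 10.55
position: [0.5911, -0.0244, 0.1023]
tcp_rot: [[0.996, 0.0, 0.094], [-0.094, -0.0, 0.996], [0.0, -1.0, -0.0]]
contact_force: [-0.3, -0.5, -3.1]
opening: 0.0196
[ 0.59112681 -0.02444514  0.1023916 ] [ 9.95586164e-01 -9.38516865e-02  2.27593038e-04] 0.01942712711822724 [-0.21502258  0.18434686 -4.0133876 ] [-0.0155727  -0.01050109 -0.01972969]
```

View pics/w6c.png

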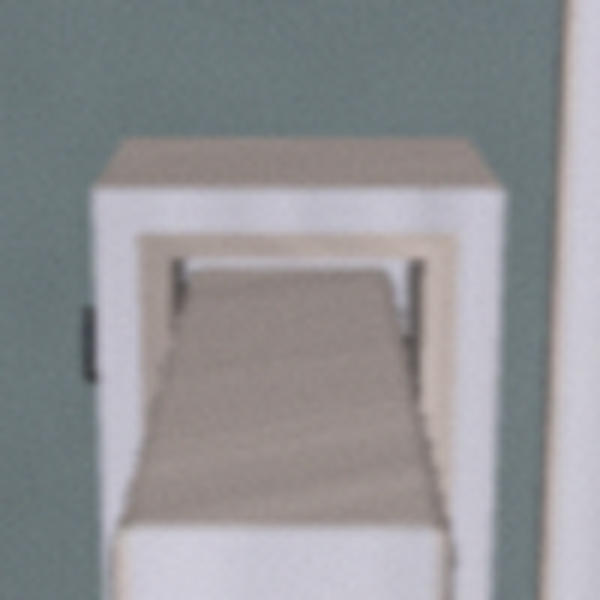

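```bash
python3 -m crank '[{"xyz":[0,0,-2],"angular":[0,0,0]},{"xyz":[0,0,-2],"angular":[0,0,0]},{"xyz":[0,0,-2],"angular":[0,0,0]},{"xyz":[0,0,-2],"angular":[0,0,0]},{"xyz":[0,0,-2],"angular":[0,0,0]},{"xyz":[0,0,-2],"angular":[0,0,0]},{"xyz":[0,0,-2],"angular":[0,0,0]},{"xyz":[0,0,-2],"angular":[0,0,0]},{"xyz":[0,0,0],"angular":[0,0,0]},{"xyz":[0,0,0],"angular":[0,0,0]}]'
python3 -m crank '[{"xyz":[0,0,-1],"angular":[0,0,0]},{"xyz":[0,0,-1],"angular":[0,0,0]},{"xyz":[0,0,-1],"angular":[0,0,0]},{"xyz":[0,0,-1],"angular":[0,0,0]},{"xyz":[0,0,-0.5],"angular":[0,0,0]},{"xyz":[0,0,0],"angular":[0,0,0]},{"xyz":[0,0,0],"angular":[0,0,0]},{"xyz":[0,0,0],"angular":[0,0,0]},{"xyz":[0,0,0],"angular":[0,0,0]},{"xyz":[0,0,0],"angular":[0,0,0]}]'
```

```text
t: 11.6
position: [0.5911, -0.0245, 0.0863]
tcp_rot: [[0.996, 0.0, 0.094], [-0.094, -0.0, 0.996], [0.0, -1.0, -0.0]]
contact_force: [-0.6, -0.2, -3.3]
opening: 0.0194
t: 12.6
position: [0.591, -0.0244, 0.0819]
tcp_rot: [[0.996, 0.0, 0.094], [-0.094, 0.0, 0.996], [0.0, -1.0, 0.0]]
contact_force: [-0.4, 0.7, -2.7]
opening: 0.0194
```

```bash
python3 -m crank '[{"xyz":[0,0,-0.5],"angular":[0,0,0]},{"xyz":[0,0,0],"angular":[0,0,0]},{"xyz":[0,0,-0.5],"angular":[0,0,0]},{"xyz":[0,0,0],"angular":[0,0,0]},{"xyz":[0,0,-0.5],"angular":[0,0,0]},{"xyz":[0,0,0],"angular":[0,0,0]},{"xyz":[0,0,0],"angular":[0,0,0]},{"xyz":[0,0,0],"angular":[0,0,0]},{"xyz":[0,0,0],"angular":[0,0,0]},{"xyz":[0,0,0],"angular":[0,0,0]}]'
python3 - <<'E'
from h import *
c,im=snap("wrist","w7"); s=r.read_state();R=s["tcp_rot"];print(s["position"],R[:,0],s["opening"],s["contact_force"],s["wrist_torque"])
c,im=snap("scene");crop(im,250,200,340,300,6,"s7")
E
```

```text
t: 13.6
position: [0.5912, -0.0244, 0.0818]
tcp_rot: [[0.996, 0.0, 0.094], [-0.094, 0.001, 0.996], [0.0, -1.0, 0.001]]
contact_force: [-4.3, 0.5, 8.8]
opening: 0.0192
[ 0.59114766 -0.02439737  0.08177273] [ 9.95585591e-01 -9.38580008e-02  8.17607626e-05] 0.01957709345231105 [-3.03301278  0.51603644  9.4273672 ] [ 0.07567949  1.21795882 -0.04762518]
```

View pics/w7.png

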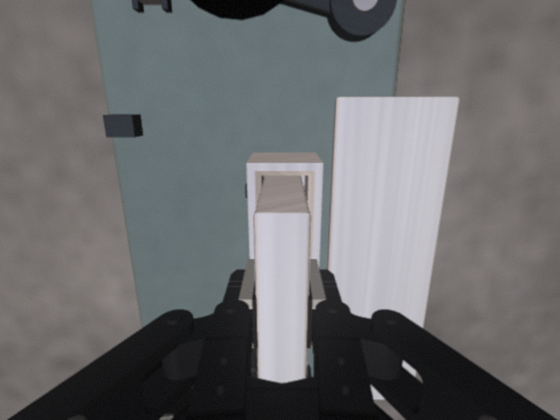

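View pics/s7.png

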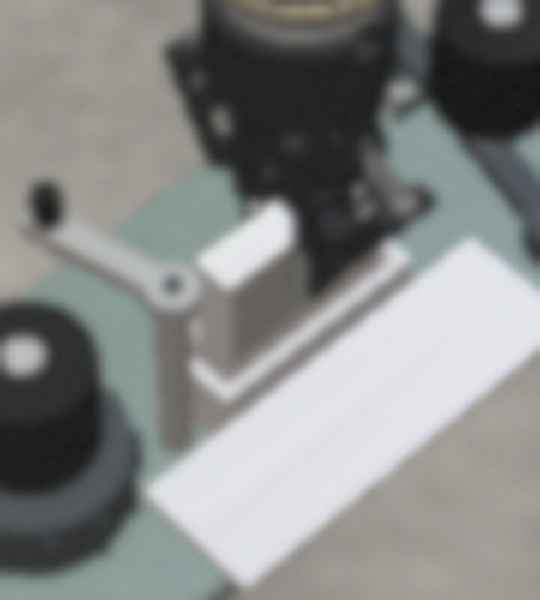

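```bash
python3 -m crank '[{"xyz":[0,0,0],"angular":[0,0,0]},{"xyz":[0,0,0],"angular":[0,0,0]},{"xyz":[0,0,0],"angular":[0,0,0]},{"xyz":[0,0,0],"angular":[0,0,0]},{"xyz":[0,0,0],"angular":[0,0,0]},{"xyz":[0,0,0],"angular":[0,0,0]},{"xyz":[0,0,0],"angular":[0,0,0]},{"xyz":[0,0,0],"angular":[0,0,0]},{"xyz":[0,0,0],"angular":[0,0,0]},{"xyz":[0,0,0],"angular":[0,0,0]}]' 0
python3 -m crank '[{"xyz":[0,0,10],"angular":[0,0,0]},{"xyz":[0,0,15],"angular":[0,0,0]},{"xyz":[0,0,20],"angular":[0,0,0]},{"xyz":[0,0,25],"angular":[0,0,0]},{"xyz":[0,0,25],"angular":[0,0,0]},{"xyz":[0,0,25],"angular":[0,0,0]},{"xyz":[0,0,15],"angular":[0,0,0]},{"xyz":[0,0,5],"angular":[0,0,0]},{"xyz":[0,0,0],"angular":[0,0,0]},{"xyz":[0,0,0],"angular":[0,0,0]}]'
python3 - <<'E'
from h import *
c,im=snap("wrist","w8"); s=r.read_state();R=s["tcp_rot"];print(s["position"],R[:,0],s["opening"],s["contact_force"],s["wrist_torque"])
c,im=snap("scene","s8");crop(im,200,160,380,310,4,"s8c")
E
```

```text
t: 14.7
position: [0.5911, -0.0244, 0.0803]
tcp_rot: [[0.996, 0.0, 0.094], [-0.094, 0.0, 0.996], [0.0, -1.0, 0.0]]
contact_force: [0.2, -0.2, -0.4]
opening: 0.0855
t: 15.7
position: [0.5904, -0.0242, 0.2194]
tcp_rot: [[0.996, -0.002, 0.094], [-0.094, 0.0, 0.996], [-0.002, -1.0, -0.0]]
contact_force: [-0.7, 0.3, 0.1]
opening: 0.0853
[ 0.5902801  -0.02421407  0.21911416] [ 0.99559646 -0.0937158  -0.00224583] 0.08541655374270753 [0.03537927 0.16282796 0.11832566] [-0.0094499  -0.03699088 -0.04956551]
```

View pics/w8.png

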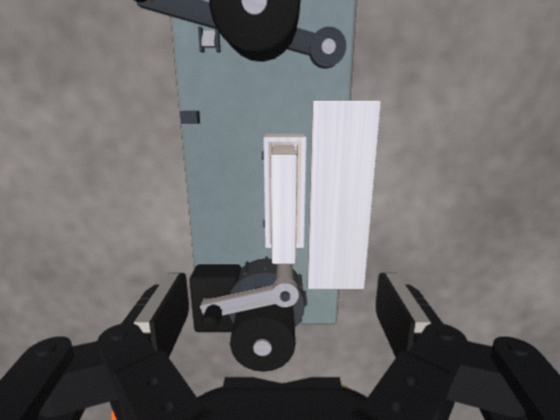

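View pics/s8c.png

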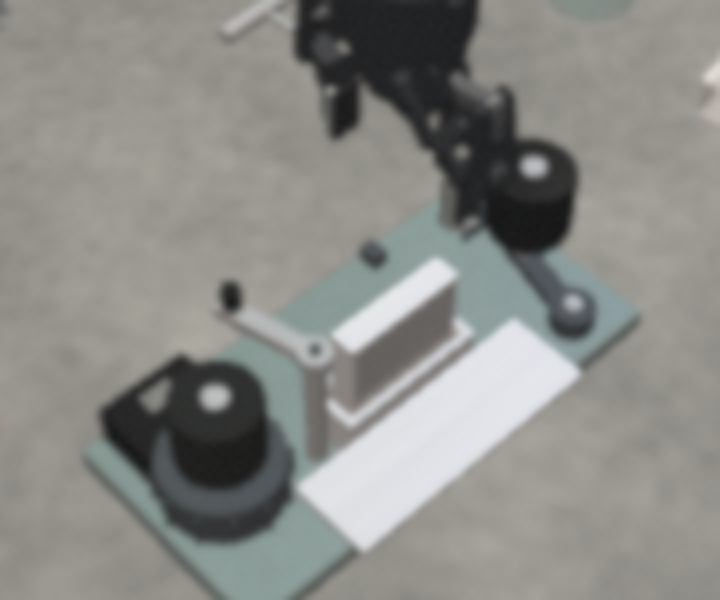

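```bash
python3 -m crank '[{"xyz":[-6,-7,0],"angular":[0,0,5]},{"xyz":[-10,-12,0],"angular":[0,0,7]},{"xyz":[-14,-15,0],"angular":[0,0,7]},{"xyz":[-14,-15,0],"angular":[0,0,7]},{"xyz":[-11,-13,0],"angular":[0,0,7]},{"xyz":[-7,-8,0],"angular":[0,0,7]},{"xyz":[-3,-4,0],"angular":[0,0,5]},{"xyz":[0,0,0],"angular":[0,0,0]},{"xyz":[0,0,0],"angular":[0,0,0]},{"xyz":[0,0,0],"angular":[0,0,0]}]' 0.5
python3 - <<'E'
from h import *
c,im=snap("wrist","w9"); s=r.read_state();R=s["tcp_rot"];print(s["position"],R[:,0],s["opening"])
crop(im,160,120,400,300,3.3,"w9c")
print(proj(c,[[.5252,-.0981,.1495],[.5252,-.0981,.1315]]))
E
```

```text
t: 16.8
position: [0.5262, -0.0979, 0.22]
tcp_rot: [[0.771, -0.001, -0.637], [0.637, 0.0, 0.771], [-0.0, -1.0, 0.0]]
contact_force: [0.8, 0.1, 0.2]
opening: 0.0422
[ 0.5262668  -0.09789524  0.22001517] [ 7.70410889e-01  6.37547581e-01 -3.79705814e-04] 0.04306246067155593
[[281.79588783 227.34496562]
 [281.8182079  218.8063446 ]]
```

View pics/w9.png

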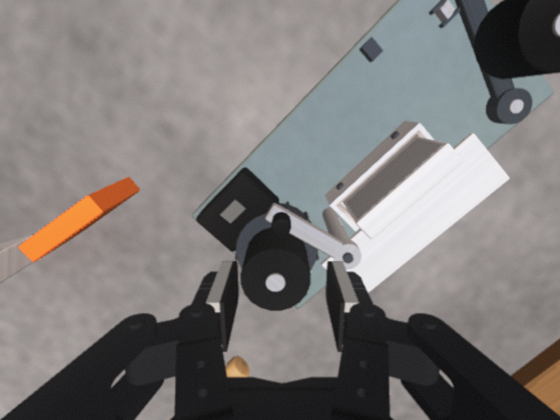

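View pics/w9c.png

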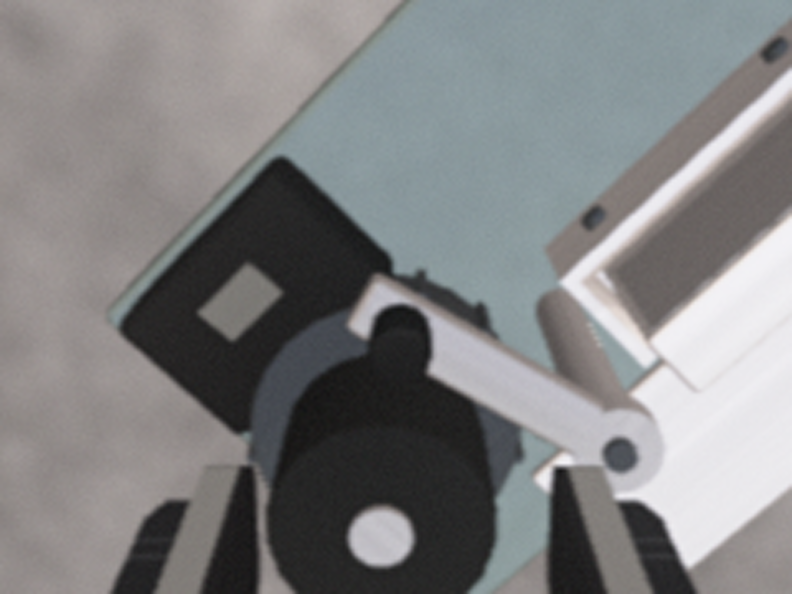

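```bash
python3 -m crank '[{"xyz":[-1,0,-10],"angular":[0,0,0]},{"xyz":[0,0,-15],"angular":[0,0,0]},{"xyz":[0,0,-20],"angular":[0,0,0]},{"xyz":[0,0,-20],"angular":[0,0,0]},{"xyz":[0,0,-13],"angular":[0,0,0]},{"xyz":[0,0,-6],"angular":[0,0,0]},{"xyz":[0,0,0],"angular":[0,0,0]},{"xyz":[0,0,0],"angular":[0,0,0]},{"xyz":[0,0,0],"angular":[0,0,0]},{"xyz":[0,0,0],"angular":[0,0,0]}]' 0.5
python3 -m crank '[{"xyz":[0,0,0],"angular":[0,0,0]},{"xyz":[0,0,0],"angular":[0,0,0]},{"xyz":[0,0,0],"angular":[0,0,0]},{"xyz":[0,0,0],"angular":[0,0,0]},{"xyz":[0,0,0],"angular":[0,0,0]},{"xyz":[0,0,0],"angular":[0,0,0]},{"xyz":[0,0,0],"angular":[0,0,0]},{"xyz":[0,0,0],"angular":[0,0,0]},{"xyz":[0,0,0],"angular":[0,0,0]},{"xyz":[0,0,0],"angular":[0,0,0]}]' 0.74 20
python3 - <<'E'
from h import *
c,im=snap("wrist","w10"); s=r.read_state();R=s["tcp_rot"];print(s["position"],R[:,0],s["opening"])
c,im=snap("scene","s10");crop(im,200,160,380,310,4,"s10c")
q=(.5706,-.0230,-.0934)
def W(lx,ly): 
    co,si=np.cos(q[2]),np.sin(q[2]);return np.array([q[0]+co*lx-si*ly,q[1]+si*lx+co*ly])
prev=None
for th in np.linspace(1.79,-0.03,15):
    w=W(.0211-.060*np.sin(th),-.0654+.060*np.cos(th))*1000
    print(round(th,2),w.round(1),None if prev is None else (w-prev).round(1)); prev=w
E
```

```text
t: 17.85
position: [0.5256, -0.0985, 0.1371]
tcp_rot: [[0.77, 0.002, -0.638], [0.638, 0.0, 0.77], [0.001, -1.0, -0.001]]
contact_force: [0.4, -0.5, 0.1]
opening: 0.0429
t: 18.85
position: [0.525, -0.0984, 0.1363]
tcp_rot: [[0.77, -0.0, -0.638], [0.638, 0.0, 0.77], [0.0, -1.0, 0.0]]
contact_force: [-0.5, 0.8, 0.0]
opening: 0.0219
[ 0.52502676 -0.09840478  0.13631513] [7.70340920e-01 6.37632234e-01 2.01348782e-05] 0.02199474519985908
1.79 [526.  -97.6] None
1.66 [525.5 -89.8] [-0.5  7.8]
1.53 [526.  -82.1] [0.5 7.8]
1.4 [527.6 -74.4] [1.5 7.6]
1.27 [530.1 -67. ] [2.5 7.4]
1.14 [533.6 -60.1] [3.5 7. ]
1.01 [537.9 -53.6] [4.3 6.5]
0.88 [543.  -47.7] [5.1 5.9]
0.75 [548.9 -42.6] [5.9 5.1]
0.62 [555.4 -38.2] [6.5 4.3]
0.49 [562.3 -34.7] [7.  3.5]
0.36 [569.7 -32.2] [7.4 2.5]
0.23 [577.3 -30.6] [7.6 1.6]
0.1 [585.1 -30.1] [7.8 0.6]
-0.03 [592.9 -30.5] [ 7.8 -0.5]
```

View pics/w10.png

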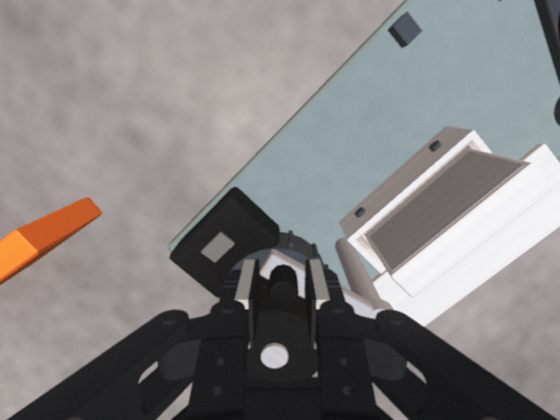

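View pics/s10c.png

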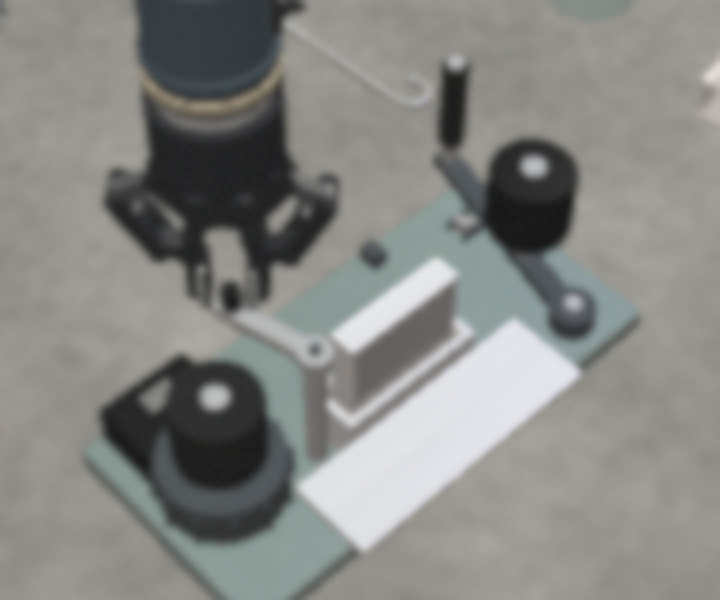

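```bash
python3 -m crank '[{"xyz":[0,7.8,0],"angular":[0,0,0]},{"xyz":[0.5,7.8,0],"angular":[0,0,0]},{"xyz":[1.5,7.6,0],"angular":[0,0,0]},{"xyz":[2.5,7.4,0],"angular":[0,0,0]},{"xyz":[3.5,7,0],"angular":[0,0,0]},{"xyz":[4.3,6.5,0],"angular":[0,0,0]},{"xyz":[5.1,5.9,0],"angular":[0,0,0]},{"xyz":[5.9,5.1,0],"angular":[0,0,0]},{"xyz":[6.5,4.3,0],"angular":[0,0,0]},{"xyz":[7,3.5,0],"angular":[0,0,0]}]'
python3 -m crank '[{"xyz":[7.4,2.5,0],"angular":[0,0,0]},{"xyz":[7.6,1.6,0],"angular":[0,0,0]},{"xyz":[7.8,0.6,0],"angular":[0,0,0]},{"xyz":[6,0,0],"angular":[0,0,0]},{"xyz":[3,0,0],"angular":[0,0,0]},{"xyz":[0,0,0],"angular":[0,0,0]},{"xyz":[0,0,0],"angular":[0,0,0]},{"xyz":[0,0,0],"angular":[0,0,0]},{"xyz":[0,0,0],"angular":[0,0,0]},{"xyz":[0,0,0],"angular":[0,0,0]}]'
python3 - <<'E'
from h import *
c,im=snap("wrist","w11"); s=r.read_state();R=s["tcp_rot"];print(s["position"],R[:,0],s["opening"])
c,im=snap("scene","s11");crop(im,200,140,380,290,4,"s11c")
E
```

```text
t: 19.95
position: [0.5629, -0.035, 0.1365]
tcp_rot: [[0.77, 0.001, -0.638], [0.638, 0.0, 0.77], [0.001, -1.0, -0.001]]
contact_force: [-0.7, 0.4, -0.8]
opening: 0.0219
t: 20.95
position: [0.5937, -0.0308, 0.1365]
tcp_rot: [[0.77, 0.0, -0.638], [0.638, 0.0, 0.77], [0.0, -1.0, -0.0]]
contact_force: [1.5, -0.4, 0.2]
opening: 0.0221
[ 0.59366831 -0.03080164  0.1364385 ] [7.70317366e-01 6.37660611e-01 3.18398136e-04] 0.021835095761748757
```

View pics/w11.png

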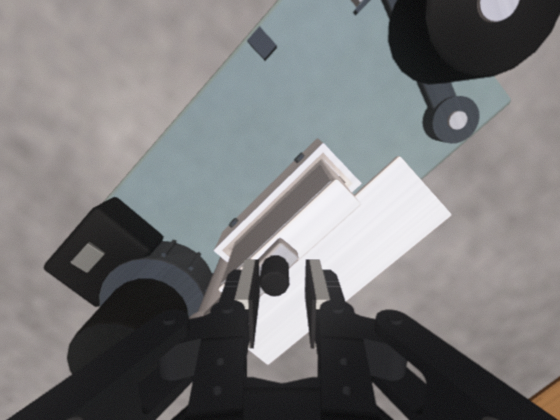

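View pics/s11c.png

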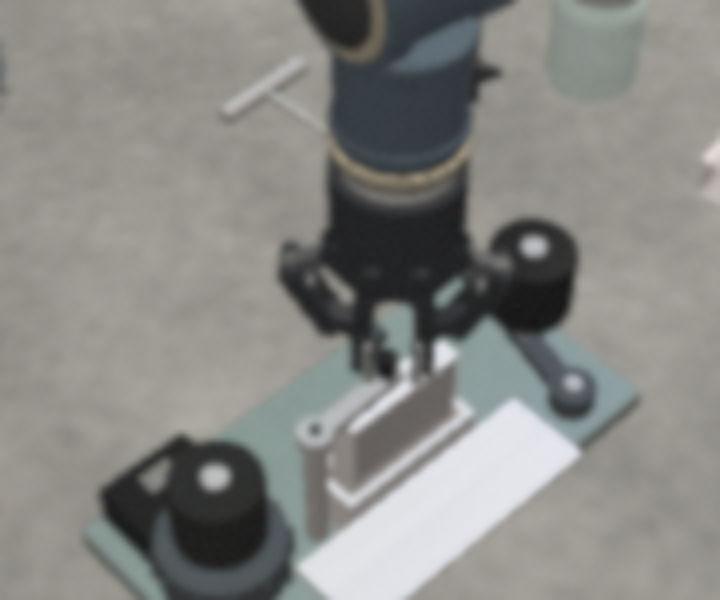

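```bash
python3 -m crank '[{"xyz":[1,0,0],"angular":[0,0,0]},{"xyz":[1,0,0],"angular":[0,0,0]},{"xyz":[1,0,0],"angular":[0,0,0]},{"xyz":[1,0,0],"angular":[0,0,0]},{"xyz":[0,0,0],"angular":[0,0,0]},{"xyz":[0,0,0],"angular":[0,0,0]},{"xyz":[0,0,0],"angular":[0,0,0]},{"xyz":[0,0,0],"angular":[0,0,0]},{"xyz":[0,0,0],"angular":[0,0,0]},{"xyz":[0,0,0],"angular":[0,0,0]}]'
```

```text
t: 22.05
position: [0.5973, -0.0309, 0.1362]
tcp_rot: [[0.77, -0.001, -0.638], [0.638, -0.0, 0.77], [-0.001, -1.0, 0.0]]
contact_force: [-3.1, -0.9, 0.0]
opening: 0.0223
```

```bash
python3 -m crank '[{"xyz":[0.7,0,0],"angular":[0,0,0]},{"xyz":[0.7,0,0],"angular":[0,0,0]},{"xyz":[0.7,0,0],"angular":[0,0,0]},{"xyz":[0,0,0],"angular":[0,0,0]},{"xyz":[0,0,0],"angular":[0,0,0]},{"xyz":[0,0,0],"angular":[0,0,0]},{"xyz":[0,0,0],"angular":[0,0,0]},{"xyz":[0,0,0],"angular":[0,0,0]},{"xyz":[0,0,0],"angular":[0,0,0]},{"xyz":[0,0,0],"angular":[0,0,0]}]'
```

```text
t: 23.05
position: [0.5978, -0.0312, 0.1359]
tcp_rot: [[0.771, -0.004, -0.637], [0.637, 0.0, 0.771], [-0.003, -1.0, 0.003]]
contact_force: [-7.2, -0.8, 2.1]
opening: 0.0226
```

The lever is against its stop: force climbed to 7 N with almost no further travel. Backing off and lifting clear, then checking.

```bash
python3 -m crank '[{"xyz":[-1.5,0,0],"angular":[0,0,0]},{"xyz":[-1.5,0,0],"angular":[0,0,0]},{"xyz":[0,0,0],"angular":[0,0,0]},{"xyz":[0,0,0],"angular":[0,0,0]},{"xyz":[0,0,10],"angular":[0,0,0]},{"xyz":[0,0,20],"angular":[0,0,0]},{"xyz":[0,0,25],"angular":[0,0,0]},{"xyz":[0,0,25],"angular":[0,0,0]},{"xyz":[0,0,15],"angular":[0,0,0]},{"xyz":[0,0,5],"angular":[0,0,0]}]' 0.5
python3 -m crank '[{"xyz":[-5,10,0],"angular":[0,0,-5]},{"xyz":[-8,17,0],"angular":[0,0,-7]},{"xyz":[-10,25,0],"angular":[0,0,-7]},{"xyz":[-10,28,0],"angular":[0,0,-7]},{"xyz":[-10,30,0],"angular":[0,0,-7]},{"xyz":[-10,30,0],"angular":[0,0,-7]},{"xyz":[-10,30,0],"angular":[0,0,-5]},{"xyz":[-10,25,0],"angular":[0,0,0]},{"xyz":[-8,15,0],"angular":[0,0,0]},{"xyz":[-4,5,0],"angular":[0,0,0]}]' 1
python3 - <<'E'
from h import *
c,im=snap("wrist","w12"); s=r.read_state();R=s["tcp_rot"];print(s["position"],R[:,0],s["opening"],s["t"])
c,im=snap("scene","s12");crop(im,200,140,380,290,4,"s12c")
c,im=snap("top","t12");crop(im,210,135,365,245,5,"t12c")
E
```

```text
t: 24.05
position: [0.5978, -0.0309, 0.2386]
tcp_rot: [[0.77, 0.004, -0.638], [0.638, 0.0, 0.77], [0.003, -1.0, -0.002]]
contact_force: [-0.2, 0.2, 0.6]
opening: 0.0427
t: 25.05
position: [0.5103, 0.1864, 0.2354]
tcp_rot: [[0.996, -0.002, 0.09], [-0.09, -0.0, 0.996], [-0.002, -1.0, -0.0]]
contact_force: [0.7, 0.2, 0.7]
opening: 0.0001
[0.5101988  0.18598223 0.23550012] [ 0.99588318 -0.09062501 -0.0019502 ] 0.00020965351644598257 25.1
```

View pics/s12c.png

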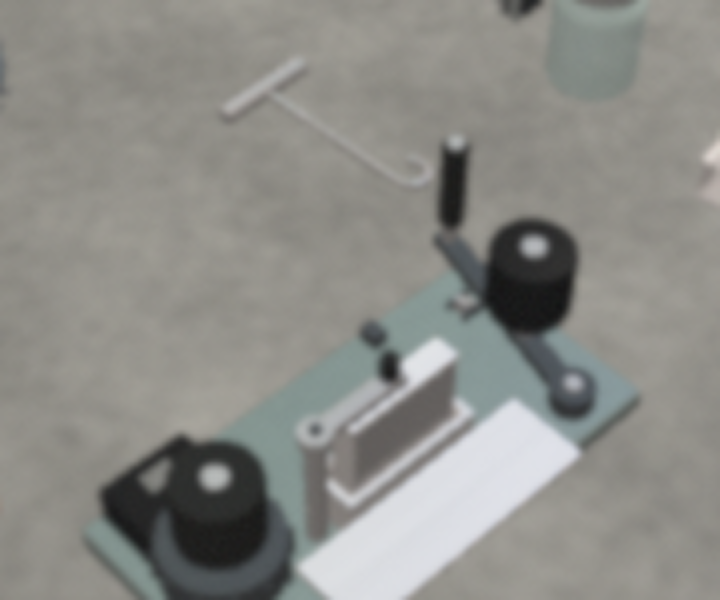

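View pics/t12c.png

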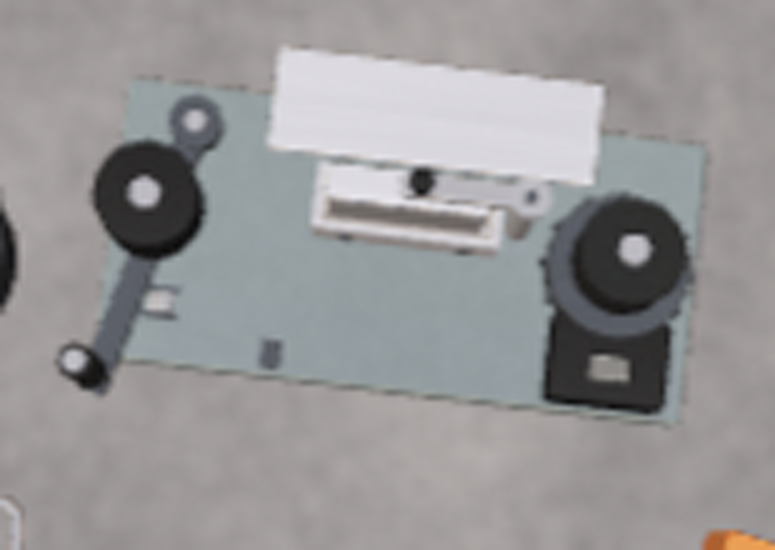

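View pics/w12.png

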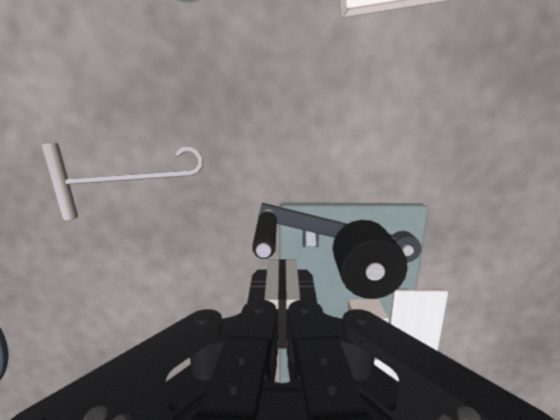

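Run:
```python
from h import *
c=cam("top");f=lambda l:(np.array(l,float)+.5)/5-.5+[210,135]
q=(.5706,-.0230,-.0934);co,si=np.cos(q[2]),np.sin(q[2])
def inv(w): 
    e=w[:,:2]-np.array(q[:2]);return np.c_[co*e[:,0]+si*e[:,1],-si*e[:,0]+co*e[:,1]]
a=inv(back(c,f([(531,196)]),.132))[0];b=inv(back(c,f([(422,178)]),.1495))[0];d=b-a;print(a,b,np.linalg.norm(d),np.arctan2(-d[0],d[1]))
for th in (0,.2,.38,.44,.5):
    x=.058-.16*np.cos(.25-th);y=.13+.16*np.sin(.25-th);print(th,q[0]+co*x-si*y,q[1]+si*x+co*y)
```

```text
[ 0.02118997 -0.06546585] [ 0.02071127 -0.00539394] 0.060073817753994896 0.007968586793778666
0 0.48981309673972 0.15489453735191747
0.2 0.48211382240194556 0.12388949922583037
0.38 0.4805787075747134 0.09516936079100739
0.44 0.48121749919744755 0.08559208035341595
0.5 0.48242943344638195 0.07607033835450598
```

The lever measures 0.008 rad, so it's shut. The block still stands in its pocket. Next, descend on the +y side of the push post with the fingers nearly shut, leaving about a 10 mm notch to steady the post.

```bash
python3 -m crank '[{"xyz":[-8,7,0],"angular":[0,0,0]},{"xyz":[-8.5,9,-10],"angular":[0,0,0]},{"xyz":[0,0,-20],"angular":[0,0,0]},{"xyz":[0,0,-25],"angular":[0,0,0]},{"xyz":[0,0,-30],"angular":[0,0,0]},{"xyz":[0,0,-30],"angular":[0,0,0]},{"xyz":[0,0,-25],"angular":[0,0,0]},{"xyz":[0,0,-15],"angular":[0,0,0]},{"xyz":[0,0,-5],"angular":[0,0,0]},{"xyz":[0,0,0],"angular":[0,0,0]}]' 0.88 60
python3 - <<'E'
from h import *
c,im=snap("wrist","w13"); s=r.read_state();R=s["tcp_rot"];print(s["position"],R[:,0],s["opening"],s["t"])
c,im=snap("scene","s13");crop(im,240,120,390,270,4,"s13c")
E
```

```text
t: 26.2
position: [0.4945, 0.2001, 0.0756]
tcp_rot: [[0.996, -0.001, 0.094], [-0.094, -0.001, 0.996], [-0.001, -1.0, -0.001]]
contact_force: [-0.4, 0.6, -0.2]
opening: 0.0102
[0.49516963 0.20026921 0.07639458] [ 9.95572159e-01 -9.40004014e-02  2.85219227e-05] 0.010382043499245514 26.25
```

View pics/s13c.png

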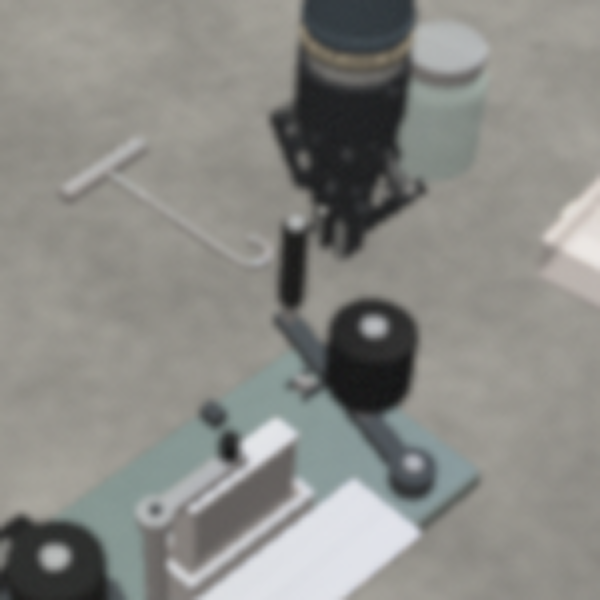

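View pics/w13.png

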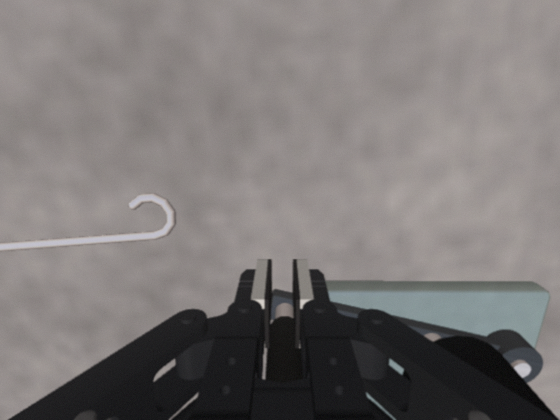

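```bash
python3 -m crank '[{"xyz":[-0.5,-3,0],"angular":[0,0,0]},{"xyz":[-0.5,-3,0],"angular":[0,0,0]},{"xyz":[-0.5,-3,0],"angular":[0,0,0]},{"xyz":[-0.5,-3,0],"angular":[0,0,0]},{"xyz":[-0.5,-3,0],"angular":[0,0,0]},{"xyz":[-0.5,-3,0],"angular":[0,0,0]},{"xyz":[-0.5,-3,0],"angular":[0,0,0]},{"xyz":[-0.5,-3,0],"angular":[0,0,0]},{"xyz":[-0.5,-3,0],"angular":[0,0,0]},{"xyz":[-0.5,-3,0],"angular":[0,0,0]}]'
```

```text
t: 27.3
position: [0.4907, 0.172, 0.0765]
tcp_rot: [[0.996, 0.001, 0.092], [-0.092, 0.002, 0.996], [0.001, -1.0, 0.003]]
contact_force: [0.8, 5.6, -0.3]
opening: 0.0103
```

```bash
python3 -m crank '[{"xyz":[-1,-4,0],"angular":[0,0,0]},{"xyz":[-1,-4,0],"angular":[0,0,0]},{"xyz":[-0.9,-4,0],"angular":[0,0,0]},{"xyz":[-0.9,-4,0],"angular":[0,0,0]},{"xyz":[-0.9,-4,0],"angular":[0,0,0]},{"xyz":[-0.8,-4,0],"angular":[0,0,0]},{"xyz":[-0.7,-4,0],"angular":[0,0,0]},{"xyz":[-0.5,-4,0],"angular":[0,0,0]},{"xyz":[-0.4,-4,0],"angular":[0,0,0]},{"xyz":[-0.3,-4,0],"angular":[0,0,0]}]'
python3 - <<'E'
from h import *
c,im=snap("wrist","w14"); s=r.read_state();print(s["position"],s["contact_force"],s["wrist_torque"],s["t"])
E
```

```text
t: 28.3
position: [0.4837, 0.1342, 0.077]
tcp_rot: [[0.996, 0.002, 0.091], [-0.091, 0.005, 0.996], [0.002, -1.0, 0.005]]
contact_force: [0.0, 10.8, -0.7]
opening: 0.0103
[0.48357248 0.13337303 0.07695592] [1.51869338 9.39371237 0.63536882] [ 1.7791807 -0.1173633  0.0075156] 28.35
```

View pics/w14.png

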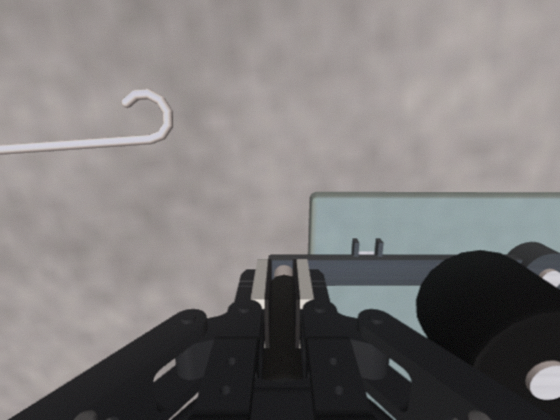

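```bash
python3 -m crank '[{"xyz":[-0.3,-3,0],"angular":[0,0,0]},{"xyz":[-0.3,-3,0],"angular":[0,0,0]},{"xyz":[-0.2,-3,0],"angular":[0,0,0]},{"xyz":[-0.1,-3,0],"angular":[0,0,0]},{"xyz":[0,-3,0],"angular":[0,0,0]},{"xyz":[0,-3,0],"angular":[0,0,0]},{"xyz":[0,-3,0],"angular":[0,0,0]},{"xyz":[0.2,-3,0],"angular":[0,0,0]},{"xyz":[0.3,-3,0],"angular":[0,0,0]},{"xyz":[0.3,-2,0],"angular":[0,0,0]}]'
python3 -m crank '[{"xyz":[0,0,0],"angular":[0,0,0]},{"xyz":[0,0,0],"angular":[0,0,0]},{"xyz":[0,0,0],"angular":[0,0,0]},{"xyz":[0,0,0],"angular":[0,0,0]},{"xyz":[0,0,0],"angular":[0,0,0]},{"xyz":[0,0,0],"angular":[0,0,0]},{"xyz":[0,0,0],"angular":[0,0,0]},{"xyz":[0,0,0],"angular":[0,0,0]},{"xyz":[0,0,0],"angular":[0,0,0]},{"xyz":[0,0,0],"angular":[0,0,0]}]'
python3 - <<'E'
from h import *
s=r.read_state();print(s["position"],s["contact_force"],s["t"])
c,im=snap("wrist","w15")
c,im=snap("scene","s15");crop(im,220,130,370,280,4,"s15c")
c,im=snap("top","t15");crop(im,210,135,365,245,5,"t15c")
E
```

```text
t: 29.35
position: [0.4833, 0.1046, 0.0767]
tcp_rot: [[0.996, 0.001, 0.091], [-0.091, 0.004, 0.996], [0.001, -1.0, 0.004]]
contact_force: [-0.1, 9.5, 0.6]
opening: 0.0098
t: 30.35
position: [0.4832, 0.1048, 0.0767]
tcp_rot: [[0.996, 0.001, 0.091], [-0.091, 0.004, 0.996], [0.001, -1.0, 0.004]]
contact_force: [-0.4, 8.3, -0.3]
opening: 0.0097
[0.48321075 0.10480138 0.0767261 ] [-0.37862088  8.28219584 -0.31628128] 30.35
```

View pics/w15.png

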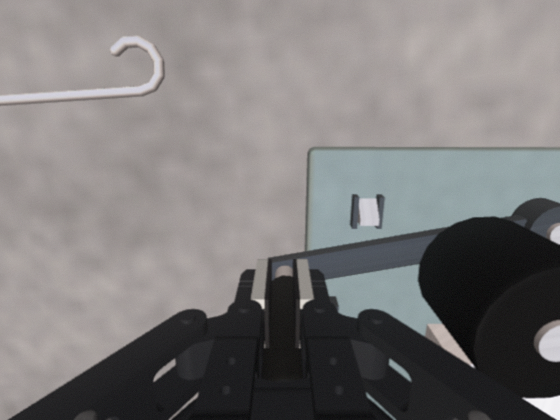

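View pics/s15c.png

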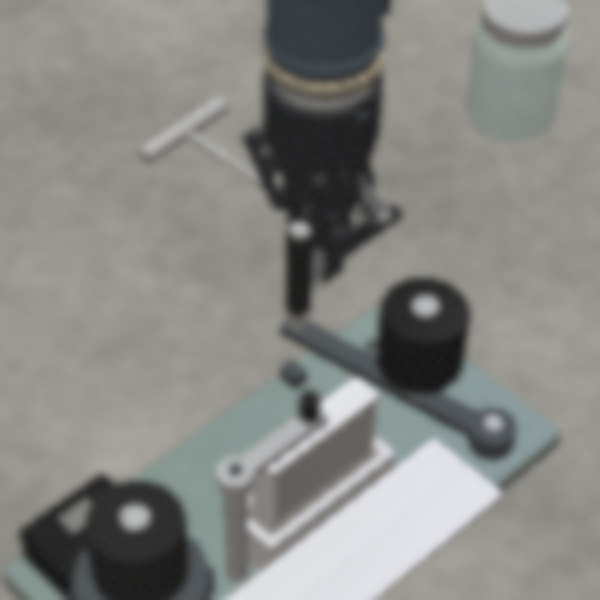

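View pics/t15c.png

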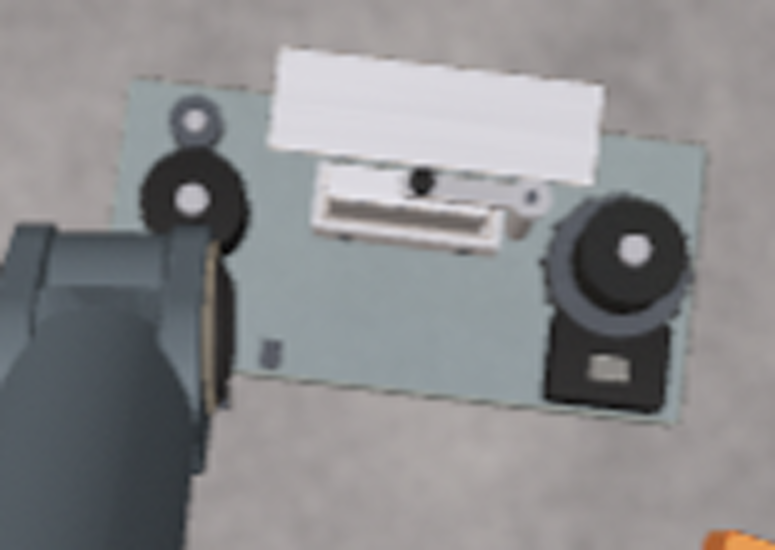

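Run:
```python
from h import *
c=cam("top");f=lambda l:(np.array(l,float)+.5)/5-.5+[210,135]
q=(.5706,-.0230,-.0934);co,si=np.cos(q[2]),np.sin(q[2])
def inv(w): 
    e=w[:,:2]-np.array(q[:2]);return np.c_[co*e[:,0]+si*e[:,1],-si*e[:,0]+co*e[:,1]]
d=inv(back(c,f([(145,191),(191,199)]),.12))-[.058,.13];a=np.arctan2(d[:,1],-d[:,0]);print(d,a,a[0]-a[1])
c=cam("wrist")
u=inv(back(c,[(315,246),(440,229)],.038));print(u,np.arctan2(u[1,1]-u[0,1],u[1,0]-u[0,0]))
u=inv(back(c,[(315,279),(420,265)],.038));print(u,np.arctan2(u[1,1]-u[0,1],u[1,0]-u[0,0]))
print(r.read_state()["t"])
```

```text
[[-0.05678385  0.01397854]
 [-0.05823094 -0.01159232]] [ 0.24137169 -0.19650592] 0.4378776076070061
[[-0.08089273  0.11850201]
 [-0.00688155  0.12966877]] 0.1497498893819941
[[-0.08014507  0.09600596]
 [-0.0156435   0.10588556]] 0.15198714983952133
30.5
```

```bash
python3 -m crank '[{"xyz":[0.1,-1,0],"angular":[0,0,0]},{"xyz":[0.2,-1,0],"angular":[0,0,0]},{"xyz":[0,0,0],"angular":[0,0,0]},{"xyz":[0,0,0],"angular":[0,0,0]},{"xyz":[0,0,0],"angular":[0,0,0]},{"xyz":[0,0,0],"angular":[0,0,0]},{"xyz":[0,0,0],"angular":[0,0,0]},{"xyz":[0,0,0],"angular":[0,0,0]},{"xyz":[0,0,0],"angular":[0,0,0]},{"xyz":[0,0,0],"angular":[0,0,0]}]'
python3 - <<'E'
from h import *
c,im=snap("wrist");crop(im,300,130,420,230,5,"w16c")
im=cv2.imread("pics/t15.png");cv2.imwrite("pics/t15b.png",im)
E
```

```text
t: 31.5
position: [0.4836, 0.1028, 0.0767]
tcp_rot: [[0.996, 0.001, 0.091], [-0.091, 0.004, 0.996], [0.001, -1.0, 0.004]]
contact_force: [0.5, 9.1, -0.8]
opening: 0.0104
```

View pics/w16c.png

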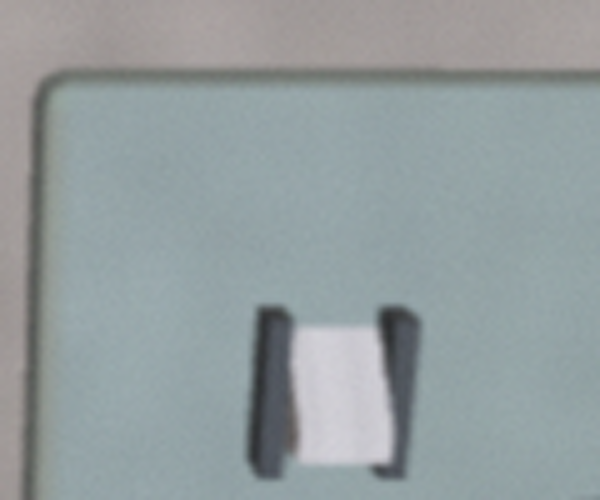

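View pics/t15.png

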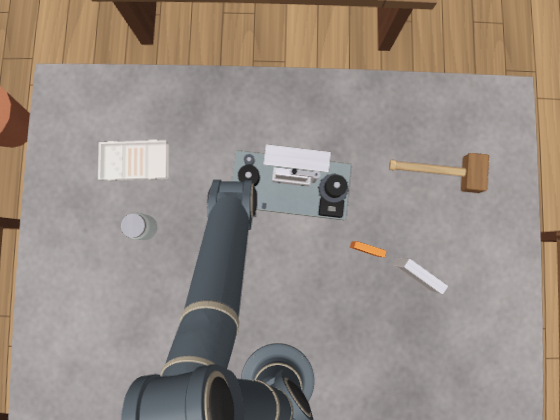

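The pawl is visible and free of the arm. The jar (134,226), box (133,160) and mallet (440,170) are at their starting pixels. Handing in.

```bash
python3 -c "
from station import r
s=r.read_state();print(s['t'],s['contact_force']);print(r.hand_in())"
```

```text
31.55 [0.39393215 9.73378046 0.19800701]
the job is handed in; nothing more can be done
None
```

The sander is ready for the belt: the block is home in its pocket, the locking lever is shut over it, and the gripper is holding the tension arm past its pawl. I handed the job in at 31.6 s; no verdict was reported.

- **Platen block:** I picked up the small grey slab, lowered it until it touched the pocket floor at the expected height, and released it. It was not dropped.
- **Locking lever:** I swung it shut against its stop. The top camera puts it at about 0.008 rad.
- **Tension arm:** I pushed the post past the pawl, and the arm is held with about 9 N.
- **Arm angle:** the two estimates disagreed, and both were taken before a last 2 mm push. The idler drum's position gave 0.44 rad and the slope of the bar gave 0.40 rad; both are past the 0.38 rad limit.
- **Pawl:** it looks raised and clear of the arm in the wrist picture, but I could not measure its travel.
- **Bystanders:** the jar, mallet and tackle box have not moved in the pictures. The puller was partly hidden by the arm in the last scene and top pictures, but looks undisturbed.

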